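# Take the temperature of the glue in the bench warmer

### The arm

A 7-joint arm with a two-finger parallel gripper is mounted at the origin on the work surface. World frame = base frame: x ahead of the robot, y to its left, z up, the work surface at z = 0. Lengths are in m, angles in rad, forces in N, time in s.
With the tool pointing down it reaches from about 0.4 to 0.875 m from the base axis. Payload 4.4 kg.
Tool frame: the origin (TCP) lies at the very end of the fingers, on their centre line; the grasp point (between the pads) lies 19 mm behind it; z points along the fingers, y is the direction in which the jaws open and shut (so a half turn about z gives the same grasp; the last joint's range is limited). The gripper opens to 85 mm and grips with 20 to 120 N. Pads are 22 mm wide; open, the fingers measure 114 mm over their backs; the gripper's body (76 mm by 85 mm) begins 54 mm behind the grasp point. The pads swing forward as they close: fully open they stand 13 mm farther back than shut.
Start: joints at [-1.308, 0.628, 0.038, 1.517, -0.027, 0.996, -0.02], TCP at [0.21, 0.615, 0.231] pointing down, gripper open.
Joint ranges: [-3.06, 3.06], [-0.37, 2.12], [-1.25, 1.32], [0.18, 2.47], [-1.1, 4.24], [0.23, 1.98], [-2.94, 2.94]. Speed limits (rad/s): [2.57, 2.57, 3.14, 3.14, 3.14, 3.14, 3.14].

### API

Orientations are given as a rotation vector (axis times angle).
In Python, from station import get_state, capture, job_done gives the robot as it stands.
- The arm moves only by the tool move_arm, never from a script. Its argument "series" is a list of rows, each a list of 7 numbers: the shift along the tool's x, y, z in mm, then the turn, a rotation vector about the tool's x, y, z in degrees, then the opening, from 0 (shut) to 1 (fully open). A call has 1 to 8 rows; each row shifts and turns the commanded pose from where the row before left it, along the tool's axes as they then stand; what a row does not reach is not made up. A row lasts 1/12 s, in which the tool goes at most 41.7 mm and 7.16 degrees, less where a joint would pass 70% of its speed; a pose out of reach is approached as far as the arm can. A call with a gripper value outside its range is refused whole. The fingers move at their own pace and stop on an object; "grip_force" is the grip in N (left out, the last holds). Time passes only in rows, so rows that do not move let the fingers close. It gives the time, the measured TCP pose, the force and the opening at its end, in the units of the state.
- get_state(): the state, without advancing time (a new reading comes with each control period).
- capture(name): name is "side" or "top" or "wrist"; returns a dict with "color" (420x560x3 uint8, red, green, blue), "mtx" (3x3 intrinsics, pixels), "k1" (the pictures are not rectified: a ray, as slopes to the right and down, at radius r is drawn at 1 + k1 r^2 times it, then the intrinsics apply), "world_to_cam" (4x4, takes a point from world to camera coordinates); the wrist camera has in their place "hand_eye" (4x4, takes a point from camera to tool coordinates, whose origin is the TCP and whose axes are the flange's). Camera axes: x right, y up, looking along -z (the intrinsics and any distortion apply to the point x, -y, -z); pixel columns grow to the right and rows downward; lengths in m; the calibration is good to about 2 mm. A picture is of the moment at which its call begins: read the wrist's pose just before it. There is no depth.
- job_done(): hands the job in, once; it reports no verdict.
The state is a dict: "time_s": time; "q": joint angles; "dq": joint speeds; "joint_torque": joint torques, N m; "eef_pos": TCP position; "orientation": TCP orientation; "force": force on the tool from outside, world axes, zero at the start; "wrist_torque": the same for the moment, N m; "width": opening from 0.0 (shut) to 1.0 (fully open).
Only numpy, scipy, OpenCV 4.12 (cv2) and the standard library are available. Lean on these libraries where they do the work, as an engineer would, in place of code of your own. Each camera call takes 0.05 s, during which the arm holds its last target. There are 200 camera calls.

### The job

Stand the open aluminium glue bottle upright in the well of the bench warmer, right down on its floor, and let go of it. Then take the probe thermometer out of the tool rack and lower its stem through the bottle's neck, never touching the bottle with it, until the black immersion ring on the stem is level with the mouth. Finish while still holding it there: upright, still and centred in the mouth, so that the reading can settle; leave everything else on the table where it is.

Things in the scene. Friction and masses are not known exactly. Their poses are not given: they have to be found in the camera images.
- bottle: Open glue bottle: round aluminium, no cap, the taller of two aluminium bottles. Body 60 mm across, 84 mm high, shoulder to 92 mm, then a straight neck (grip here), 29 mm outside, 23 mm bore, mouth at 118 mm. Hollow, inner floor at 3 mm. About 0.24 kg. Stands on the table at the start. Origin: centre of its underside; z along its axis, up.
- bottle_mouth (a point): Centre of the bottle's mouth (top rim of the neck, 118 mm above the underside).
- warmer: Bench warmer, fixed: round white housing 148 mm across, 76 mm high; in the middle of its top a steel-lined round well 70 mm across (73 mm at the lip) and 48 mm deep. Control knob, 26 mm, on its -x side. Origin: centre of its underside; z up. The bottle in the well stands out of it by 70 mm.
- well_floor (a point): Centre of the well's floor, 28 mm above the table.
- rack: Wooden tool rack, fixed: board 66 x 190 mm, top at 112 mm, on two cheeks and a foot board of 80 x 196 mm. Three 12 mm holes in a row along its y axis, at y = -60, 0, 60 mm. Origin: centre of its underside; z up. A tool hangs in each hole, its handle's shoulder resting on the board; which is where varies.
- probe: Pen-type probe thermometer: straight steel stem 6 mm across, 100 mm long, under a round grey plastic barrel 20 mm across, 72 mm long, with flat top, dark window and clip. Its flat shoulder rests on the rack board, the stem hangs in the hole. About 0.07 kg. Origin: tip of the stem; z from the tip to the barrel (shoulder at 100 mm, top at 172 mm).
- probe_ring (a point): Centre of the immersion ring: a black rubber ring fixed round the stem, 9 mm across and 5 mm wide, its middle 70 mm from the tip.
- burnisher: Bystander: burnisher in the rack, dark wooden pear-shaped handle 19 mm across, top 63 mm above the board. Origin: tip of its stem, 100 mm below the shoulder.
- awl: Bystander: awl in the rack, wooden mushroom handle 29 mm across, top 54 mm above the board. Origin: tip of its stem, 100 mm below the shoulder.
- capped_bottle: Bystander: smaller aluminium bottle with a black cap, 48 mm across and 98 mm high. Origin: centre of its underside.
- ink_bottle: Bystander: dark round ink bottle with a cap, 42 mm across and 62 mm high. Origin: centre of its underside.
- tape_roll: Bystander: cream roll of masking tape lying flat, 84 mm across, 22 mm high. Origin: centre of its underside.
- portion_cup: Bystander: small white open cup, 46 mm across and 34 mm high. Origin: centre of its underside.
- squeeze_bottle: Bystander: white squeeze bottle with a thin nozzle, 36 mm across and 116 mm high. Origin: centre of its underside.

How it is judged:
On the way, in this order (a step that is already met when the one before it is completed fails the run):
1. the bottle stands in the warmer's well, down on its floor, and is let go (horizontal distance between bottle and well_floor below 0.006 m and z of bottle in the frame of well_floor between -0.004 and 0.004 m and angle between bottle's own z axis and vertical below 0.06 rad and contact force between the fingers and bottle below 0.1 N), for 0.3 s.
2. the thermometer is lifted clear of the rack and held over the bottle's mouth (z of probe in the frame of bottle_mouth above 0 m and horizontal distance between probe and bottle_mouth below 0.012 m and contact force between the fingers and probe above 1 N), for 0.05 s.
At the end, for the whole second after the job is handed in: Bottle, let go, upright (0.06 rad) on the well floor (4 mm; 6 mm of its centre). Thermometer held still by the fingers alone, touching neither bottle nor warmer, upright (0.09 rad), ring level with the mouth (8 mm) and within 5 mm of its centre (all of step 1 and z of probe_ring in the frame of bottle_mouth between -0.008 and 0.008 m and horizontal distance between probe_ring and bottle_mouth below 0.005 m and angle between probe's own z axis and vertical below 0.09 rad and contact force between probe and bottle below 0.1 N and contact force between probe and warmer below 0.1 N and contact force between the fingers and probe above 1 N and linear speed of probe below 0.02 m/s); the arm keeps its last pose, push and grip.
It fails at once if the thermometer touches the bottle (contact force between probe and bottle above 0.2 N).
It fails at once if another thing on the table or in the rack is moved by more than 25 mm (distance of any of capped_bottle, ink_bottle, tape_roll, portion_cup, squeeze_bottle, burnisher, awl from where it was at the start of the episode above 0.025 m).
It also fails if it takes over 69 s, if anything falls off the work surface, if the arm or the gripper's body presses on something with over 40 N, if the wrist force passes 120 N, or if a joint passes its speed limit or range.

## Working session

There is one attempt and no reset: what is moved stays moved. The work goes in short steps, Python scripts to look and compute and a tool call to move; the robot and the scene stay as the last step left them, time stands still between calls to the robot, and variables do not carry over. Pictures are saved under pics/ and viewed, about 8 in all and at most 12, crops included, and the job is handed in when it is done.

Besides the shell and the picture viewer there is one more tool, called after ">>>" by a JSON object that holds its "op" and its "data". move_arm: Moves the arm, as the interface text tells. Its arguments: {"type":"object","properties":{"series":{"type":"array"},"grip_force":{"type":"number"}},"required":["series"]}

```bash
ls; mkdir -p pics
cat > h.py <<'E'
import numpy as np, cv2
from station import get_state, capture
from scipy.spatial.transform import Rotation as R
def cam(name):
    s=get_state(); c=capture(name)
    if name=="wrist":
        T=np.eye(4);T[:3,:3]=R.from_rotvec(s["orientation"]).as_matrix();T[:3,3]=s["eef_pos"]
        c["c2w"]=T@np.array(c["hand_eye"])
    else: c["c2w"]=np.linalg.inv(np.array(c["world_to_cam"]))
    return c
def save(c,f,box=None,s=1):
    im=c["color"][:,:,::-1]
    if box: im=im[box[1]:box[3],box[0]:box[2]]
    cv2.imwrite("pics/"+f,cv2.resize(im,None,fx=s,fy=s,interpolation=cv2.INTER_CUBIC))
def ray(c,uv):
    k=c["k1"];p=cv2.undistortPoints(np.array([[uv]],float),np.array(c["mtx"],float),np.array([k,0,0,0,0.]))[0,0]
    d=c["c2w"][:3,:3]@np.array([p[0],-p[1],-1]);return c["c2w"][:3,3],d/np.linalg.norm(d)
def plane(c,uv,z):
    o,d=ray(c,uv);return o+d*(z-o[2])/d[2]
def tri(rs):
    A=np.zeros((3,3));b=np.zeros(3)
    for o,d in rs:
        P=np.eye(3)-np.outer(d,d);A+=P;b+=P@o
    x=np.linalg.solve(A,b);return x,[np.linalg.norm((np.eye(3)-np.outer(d,d))@(x-o)) for o,d in rs]
def proj(c,X):
    p=np.linalg.inv(c["c2w"])@np.r_[X,1];a=np.array([p[0],-p[1]])/-p[2]
    a=a*(1+c["k1"]*(a@a));m=np.array(c["mtx"]);return m[:2,:2]@a+m[:2,2]
E
python3 - <<'E'
from h import *
import pickle
C={n:cam(n) for n in("side","top","wrist")}
pickle.dump(C,open("c0.pkl","wb"))
s=get_state();print({k:np.round(v,3).tolist() for k,v in s.items()})
for n in C:print(n,C[n]["mtx"],C[n]["k1"],np.round(C[n]["c2w"],3))
for n in("side","top"):save(C[n],n+"0.png",s=1.4)
E
```

```text
pics
{'time_s': 0.15, 'q': [-1.308, 0.629, 0.038, 1.518, -0.027, 0.996, -0.02], 'dq': [-0.0, -0.002, 0.0, -0.003, 0.0, -0.001, -0.001], 'joint_torque': [0.002, -56.38, 1.228, -19.365, 0.011, 0.007, 0.0], 'eef_pos': [0.21, 0.615, 0.231], 'orientation': [-0.514, -3.099, 0.002], 'force': [-0.241, -1.212, -0.429], 'wrist_torque': [-0.027, -0.034, -0.006], 'width': 1.004}
side [[417.52745583   0.         280.66288541]
 [  0.         417.52745583 214.97667593]
 [  0.           0.           1.        ]] -0.06426523975459608 [[ 0.823  0.408 -0.395  0.243]
 [-0.568  0.601 -0.562 -0.461]
 [ 0.008  0.687  0.726  0.733]
 [ 0.     0.     0.     1.   ]]
top [[524.38346141   0.         283.37322637]
 [  0.         524.38346141 206.12221702]
 [  0.           0.           1.        ]] -0.19038449976872035 [[ 2.900e-02  9.790e-01 -2.020e-01  3.460e-01]
 [-1.000e+00  2.900e-02 -7.000e-03  4.000e-03]
 [-1.000e-03  2.020e-01  9.790e-01  1.212e+00]
 [ 0.000e+00  0.000e+00  0.000e+00  1.000e+00]]
wrist [[348.78950983   0.         279.30467129]
 [  0.         348.78950983 209.52825674]
 [  0.           0.           1.        ]] -0.005403817132401106 [[ 0.323 -0.899 -0.295  0.133]
 [ 0.946  0.306  0.103  0.642]
 [-0.002 -0.312  0.95   0.373]
 [ 0.     0.     0.     1.   ]]
```

View pics/side0.png

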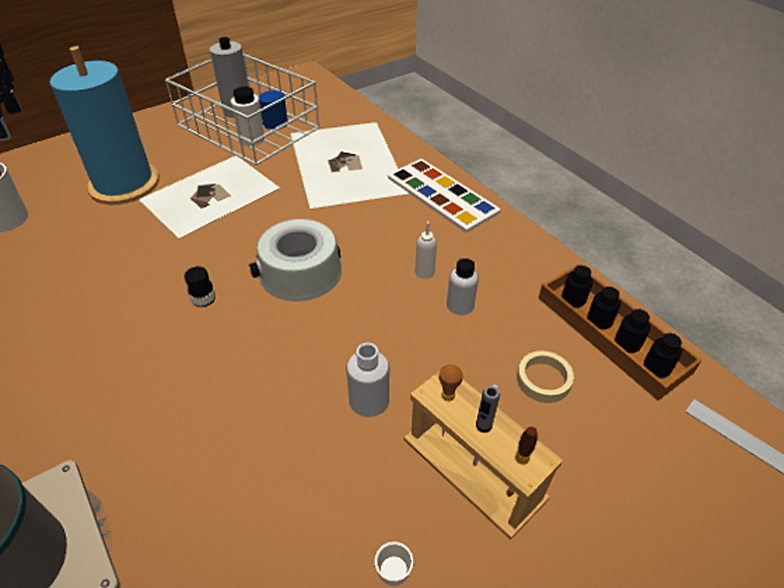

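View pics/top0.png

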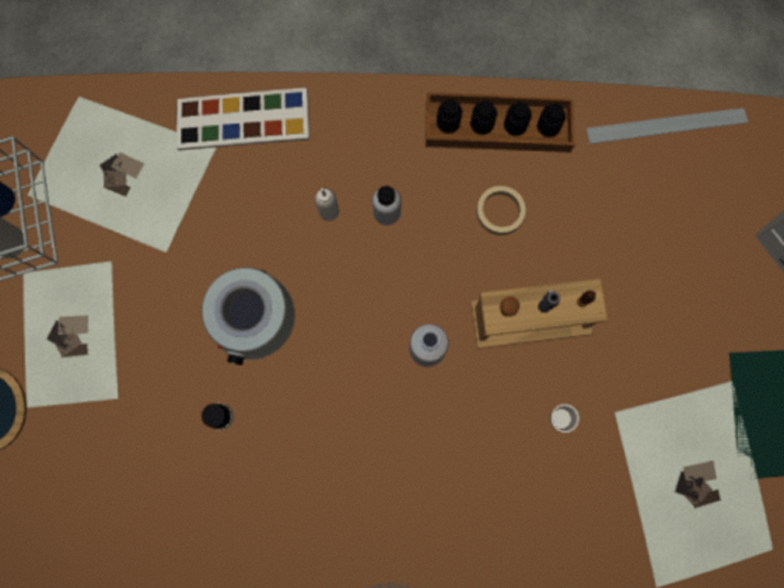

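Side view: open bottle mouth at about (262,251) in raw pixels, warmer well at about (212,174), and the probe in the rack's middle hole with its barrel top at about (351,279). In the top view the mouth is at about (307,243), the well at (174,220) and the probe top at (395,212).

Run:
```python
from h import *
import pickle
C=pickle.load(open("c0.pkl","rb"))
S,T=C["side"],C["top"]
P={"mouth":((367,352),(430,340.5)),"wellrim":((298,242),(244,309)),"probetop":((491,391),(553,297)),"awl":((451,372),(510,306)),"burn":((529,433),(588,297)),"cap":((465,266),(386,195)),"nozzle":((427,226),(324,191)),"ink":((197,272),(215,416)) ,"cup":((393,555),(565,418))}
for n,(a,b) in P.items():
    a=np.array(a)/1.4;b=np.array(b)/1.4
    x,e=tri([ray(S,a),ray(T,b)]);print(n,np.round(x,3),np.round(e,4),np.hypot(x[0],x[1]).round(3))
for n,a,z in (("mouth",(430,340.5),.118),("well",(244,309),.076),("tape",(501,210),.022)):print(n,plane(T,np.array(a)/1.4,z))
# rack board corners, top
for uv in((482,293),(604,281),(606,320),(484,335)):print(plane(T,np.array(uv)/1.4,.112).round(3))
# wrist tool offset
s=get_state();M=R.from_rotvec(s["orientation"]).as_matrix();print(np.round(M,3),np.round(C["wrist"]["hand_eye"],3))
```

```text
mouth [ 0.495 -0.041  0.116] [0.0011 0.0011] 0.497
wellrim [0.542 0.252 0.078] [0.0021 0.0021] 0.597
probetop [ 0.553 -0.214  0.185] [0.0006 0.0006] 0.593
awl [ 0.543 -0.155  0.162] [0.0014 0.0014] 0.565
burn [ 0.559 -0.272  0.166] [0.0023 0.0023] 0.622
cap [0.73  0.033 0.093] [0.0005 0.0005] 0.731
nozzle [0.728 0.132 0.11 ] [0.0003 0.0003] 0.739
ink [0.372 0.289 0.069] [0.0021 0.0021] 0.472
cup [ 0.386 -0.262  0.046] [0.0012 0.0012] 0.466
mouth [ 0.49358476 -0.04071422  0.118     ]
well [0.54022449 0.25273759 0.076     ]
tape [ 0.73328838 -0.16123202  0.022     ]
[ 0.57  -0.119  0.112]
[ 0.594 -0.311  0.112]
[ 0.533 -0.312  0.112]
[ 0.505 -0.123  0.112]
[[-0.946  0.323 -0.   ]
 [ 0.323  0.946 -0.001]
 [-0.    -0.001 -1.   ]] [[-0.     0.95   0.312  0.081]
 [ 1.     0.     0.     0.001]
 [ 0.     0.312 -0.95  -0.142]
 [ 0.     0.     0.     1.   ]]
```

>>> {"op": "move_arm", "data": {"series": [[0,0,0,0,0,7.1,1],[0,0,0,0,0,7.1,1],[0,0,0,0,0,7.1,1],[0,0,0,0,0,7.1,1],[0,0,0,0,0,7.1,1],[0,0,0,0,0,7.1,1],[0,0,0,0,0,7.1,1],[0,0,0,0,0,7.1,1]], "grip_force": 40}}

```text
time_s: 0.82
eef_pos: [0.2097, 0.615, 0.231]
orientation: [1.934, 2.476, -0.001]
force: [-0.6, -0.1, 0.4]
width: 1.002
```

>>> {"op": "move_arm", "data": {"series": [[0,0,0,0,0,6.9,1],[0,0,0,0,0,0,1]]}}

```text
time_s: 0.98
eef_pos: [0.2096, 0.6151, 0.2309]
orientation: [2.075, 2.358, -0.001]
force: [-0.9, -0.3, 0.1]
width: 1.0
```

```bash
cat >> h.py <<'E'
def to(X):
    s=get_state();M=R.from_rotvec(s["orientation"]).as_matrix()
    print("t",round(s["time_s"],2),"pos",np.round(s["eef_pos"],4),"yawY",np.degrees(np.arctan2(M[1,1],M[0,1])).round(2),"tilt",np.round(M[:2,2],4),"F",np.round(s["force"],1),"w",round(s["width"],3))
    print("shift mm",np.round(M.T@(np.array(X)-s["eef_pos"])*1000,1))
E
python3 -c "
from h import *
to([.495,-.041,.231])"
```

```text
t 0.98 pos [0.2096 0.6151 0.2309] yawY 7.31 tilt [ 0.0002 -0.0009] F [-0.9 -0.3  0.1] w 1.0
shift mm [-6.870e+02  1.997e+02  5.000e-01]
```

>>> {"op": "move_arm", "data": {"series": [[-31,21.7,-3,0,0,0,1],[-31,21.7,-3,0,0,0,1],[-31,21.7,-3,0,0,0,1],[-31,21.7,-3,0,0,0,1],[-31,21.7,-3,0,0,0,1],[-31,21.7,-3,0,0,0,1],[-31,21.7,-3,0,0,0,1],[-31,21.7,-3,0,0,0,1]]}}

```text
time_s: 1.65
eef_pos: [0.4151, 0.3903, 0.2555]
orientation: [-2.067, -2.365, 0.0]
force: [0.7, -0.5, -0.4]
width: 1.002
```

>>> {"op": "move_arm", "data": {"series": [[-31,21.7,-3,0,0,0,1],[-31,21.7,-3,0,0,0,1],[-31,21.7,-3,0,0,0,1],[-31,21.7,-3,0,0,0,1],[-31,21.7,-3,0,0,0,1],[0,0,0,0,0,0,1],[0,0,0,0,0,0,1]]}}

```text
time_s: 2.23
eef_pos: [0.5437, 0.2491, 0.2704]
orientation: [2.075, 2.357, -0.0]
force: [-1.3, 0.7, 0.2]
width: 0.999
```

Run:
```python
from h import *
import pickle
to([.541,.252,.27]); c=cam("wrist");pickle.dump(c,open("w1.pkl","wb"))
for z in(.076,.028):print(proj(c,[.541,.252,z]))
save(c,"w1.png")
```

```text
t 2.23 pos [0.5437 0.2491 0.2704] yawY 7.3 tilt [ 0.0009 -0.001 ] F [-1.3  0.7  0.2] w 0.999
shift mm [ 3.2 -2.3  0.4]
[277.45318419 177.85829326]
[277.62753275 168.09581539]
```

View pics/w1.png

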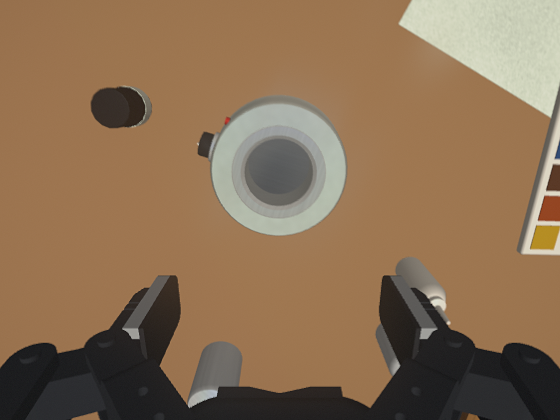

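The wrist view shows the well's dark floor centred at about (279,172), the lip ring around (279,171) and the housing at about (278,166). Next I fit ellipses to these.

Run:
```python
from h import *
import pickle
c=pickle.load(open("w1.pkl","rb"));im=c["color"];hsv=cv2.cvtColor(im,cv2.COLOR_RGB2HSV)
print("profile row171",[tuple(map(int,im[171,u])) for u in range(205,355,6)])
g=cv2.cvtColor(im,cv2.COLOR_RGB2GRAY)
def fit(m,z,n):
    cs,_=cv2.findContours(m.astype(np.uint8),cv2.RETR_LIST,cv2.CHAIN_APPROX_NONE)
    for k in cs:
        if len(k)>100 and cv2.pointPolygonTest(k,(279.,171.),False)>0:
            h=cv2.convexHull(k);e=cv2.fitEllipse(h)
            a,b=[plane(c,(e[0][0]+s*e[1][0]/2,e[0][1]),z) for s in(-1,1)]
            print(n,np.round(e,1) if 0 else e,plane(c,e[0],z).round(4),"dia",np.linalg.norm(a-b).round(4))
roi=np.zeros(g.shape,bool);roi[80:250,205:355]=1
fit((hsv[...,1]<70)&roi,.076,"housing")
for t in(85,100,115,125,140):fit((g<t)&roi&(hsv[...,1]<90),.028,"dark%d"%t)
to([.495,-.041,.22])
```

```text
profile row171 [(158, 120, 84), (127, 129, 118), (175, 183, 168), (172, 180, 165), (174, 182, 167), (158, 160, 152), (144, 140, 132), (107, 105, 99), (95, 95, 93), (92, 92, 92), (90, 91, 91), (89, 90, 90), (87, 89, 89), (89, 90, 90), (91, 92, 92), (92, 93, 92), (95, 96, 95), (96, 96, 94), (130, 128, 121), (161, 164, 158), (163, 164, 155), (180, 189, 176), (181, 190, 175), (180, 188, 174), (159, 123, 88)]
housing ((276.43572998046875, 164.7373046875), (138.36868286132812, 143.1224365234375), 129.03463745117188) [0.5384 0.2649 0.076 ] dia 0.135
dark100 ((280.6277160644531, 170.2821807861328), (58.47639846801758, 66.65923309326172), 134.7934112548828) [0.5446 0.25   0.028 ] dia 0.0655
dark115 ((278.3597412109375, 171.69570922851562), (66.65243530273438, 67.95035552978516), 85.74036407470703) [0.5423 0.248  0.028 ] dia 0.0747
dark125 ((278.386474609375, 171.54959106445312), (67.58191680908203, 68.74554443359375), 93.61902618408203) [0.5423 0.2482 0.028 ] dia 0.0758
dark140 ((278.9920654296875, 170.3808135986328), (70.14602661132812, 74.0522232055664), 102.78244018554688) [0.5428 0.2496 0.028 ] dia 0.0786
t 2.28 pos [0.542  0.2516 0.2701] yawY 7.49 tilt [-0.0007  0.0002] F [-1.   1.4  0.3] w 1.003
shift mm [-284.   -84.7   50. ]
```

Run:
```python
from h import *
import pickle
for i in range(4):
    s=get_state();print(np.round(s["eef_pos"],4),np.round(s["orientation"],3));c=cam("wrist")
pickle.dump(c,open("w2.pkl","wb"))
C=pickle.load(open("c0.pkl","rb"))
L=[("top",C["top"],(174,220)),("side",C["side"],(212,174)),("wrist",c,(279,171))]
for n,c,p in L:
    g=cv2.GaussianBlur(cv2.cvtColor(c["color"],cv2.COLOR_RGB2GRAY),(3,3),0)
    for t in (40,50,60,70,80,90,100,110,120,130,140,150,160):
        ff=(g<t).astype(np.uint8)
        cs,_=cv2.findContours(ff,cv2.RETR_LIST,cv2.CHAIN_APPROX_NONE)
        for k in cs:
            if 40<len(k)<330 and cv2.pointPolygonTest(k,(float(p[0]),float(p[1])),False)>0:
                e=cv2.fitEllipse(cv2.convexHull(k))
                print(n,t,np.round(np.r_[e[0],e[1],e[2]],1),[plane(c,e[0],z)[:2].round(4) for z in(.028,.05,.076)])
```

```text
[0.542  0.2516 0.2701] [-2.071e+00 -2.361e+00  1.000e-03]
[0.5411 0.253  0.2699] [-2.068e+00 -2.363e+00  1.000e-03]
[0.5407 0.2537 0.2699] [-2.067e+00 -2.364e+00  1.000e-03]
[0.5406 0.254  0.2699] [-2.067e+00 -2.364e+00  1.000e-03]
top 50 [173.2 220.3  26.8  27.9  48.3] [array([0.5493, 0.2658]), array([0.5456, 0.261 ]), array([0.5411, 0.2552])]
top 60 [173.2 220.3  28.   29.   46.7] [array([0.5494, 0.2658]), array([0.5456, 0.261 ]), array([0.5411, 0.2552])]
top 70 [173.2 220.2  28.9  30.   45.7] [array([0.5495, 0.266 ]), array([0.5457, 0.2611]), array([0.5412, 0.2553])]
top 80 [173.  220.2  29.6  30.9  42.1] [array([0.5495, 0.2662]), array([0.5457, 0.2614]), array([0.5412, 0.2556])]
top 90 [173.  220.1  30.5  31.7  48.4] [array([0.5498, 0.2664]), array([0.546 , 0.2615]), array([0.5415, 0.2558])]
top 90 [172.6 220.3  61.7  64.5  20. ] [array([0.5493, 0.2673]), array([0.5455, 0.2624]), array([0.541 , 0.2566])]
top 100 [173.  220.1  31.4  32.8  45.9] [array([0.5497, 0.2665]), array([0.5459, 0.2616]), array([0.5414, 0.2558])]
top 100 [173.1 220.3  60.2  62.1  43.4] [array([0.5494, 0.2661
[... 2387 characters left out ...]
00 [283.4 176.3  57.9  66.8 132.6] [array([0.5451, 0.2489]), array([0.5442, 0.2538]), array([0.5431, 0.2596])]
wrist 110 [281.6 178.1  65.5  67.1  93.9] [array([0.5433, 0.2467]), array([0.5425, 0.2517]), array([0.5416, 0.2577])]
wrist 120 [281.6 177.9  66.5  68.2  90.3] [array([0.5433, 0.2469]), array([0.5425, 0.2519]), array([0.5416, 0.2578])]
wrist 130 [281.8 177.4  68.2  69.4  84.7] [array([0.5434, 0.2475]), array([0.5426, 0.2525]), array([0.5416, 0.2583])]
wrist 140 [282.  176.9  69.8  72.9  97.7] [array([0.5436, 0.248 ]), array([0.5428, 0.253 ]), array([0.5418, 0.2588])]
wrist 150 [281.9 177.5  71.8  76.2 103.1] [array([0.5436, 0.2474]), array([0.5427, 0.2524]), array([0.5418, 0.2582])]
```

>>> {"op": "move_arm", "data": {"series": [[-36,-10.5,5,0,0,0,1],[-36,-10.5,5,0,0,0,1],[-36,-10.5,5,0,0,0,1],[-36,-10.5,5,0,0,0,1],[-36,-10.5,5,0,0,0,1],[-36,-10.5,5,0,0,0,1],[-36,-10.5,5,0,0,0,1],[-34,-10.5,5,0,0,0,1]]}}

```text
time_s: 3.15
eef_pos: [0.4952, -0.0428, 0.2303]
orientation: [2.068, 2.364, 0.001]
force: [0.0, -0.2, -0.1]
width: 0.998
```

>>> {"op": "move_arm", "data": {"series": [[0,0,0,0,0,0,1],[0,0,0,0,0,0,1],[0,0,0,0,0,0,1],[0,0,0,0,0,0,1]]}}

```text
time_s: 3.48
eef_pos: [0.4962, -0.04, 0.2303]
orientation: [-2.067, -2.365, -0.001]
force: [0.8, 0.1, 0.4]
width: 1.003
```

Run:
```python
from h import *
import pickle
to([.495,-.041,.22]); c=cam("wrist");pickle.dump(c,open("w3.pkl","wb"));to([.495,-.041,.22])
print(proj(c,[.495,-.041,.118]))
save(c,"w3.png")
```

```text
t 3.48 pos [ 0.4962 -0.04    0.2303] yawY 7.68 tilt [0.0002 0.001 ] F [0.8 0.1 0.4] w 1.003
shift mm [-0.9 -1.3 10.3]
t 3.53 pos [ 0.4962 -0.04    0.2303] yawY 7.69 tilt [0.0003 0.0008] F [-0.   1.2 -1.1] w 1.002
shift mm [-0.9 -1.3 10.3]
[278.33680758 207.6546397 ]
```

View pics/w3.png

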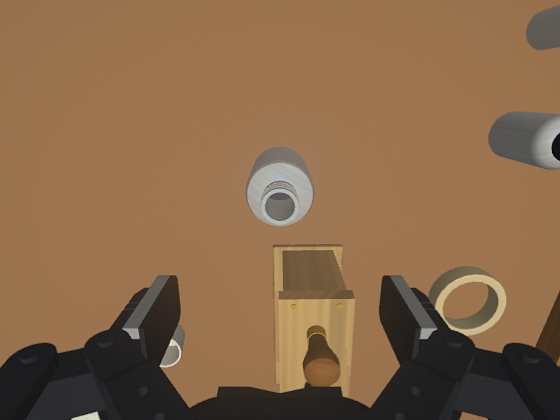

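The mouth ellipse is centred at about (280,206), against a predicted (278,208), so it agrees within 2 mm. The rack and awl are clear of the descent.

Run:
```python
from h import *
import pickle
c=pickle.load(open("w3.pkl","rb"));C=pickle.load(open("c0.pkl","rb"));S=C["side"];T=C["top"]
for n,c,p,r in(("wrist",c,(280,205),(40,160)),("top",T,(307,243),(12,60)),("side",S,(262,251),(12,60))):
    g=cv2.GaussianBlur(cv2.resize(cv2.cvtColor(c["color"],cv2.COLOR_RGB2GRAY),None,fx=4,fy=4,interpolation=cv2.INTER_CUBIC),(5,5),0)
    for t in range(60,190,15):
        cs,_=cv2.findContours((g<t).astype(np.uint8),cv2.RETR_LIST,cv2.CHAIN_APPROX_NONE)
        for k in cs:
            if r[0]*4<len(k)<r[1]*4 and cv2.pointPolygonTest(k,(p[0]*4.,p[1]*4.),False)>0:
                e=cv2.fitEllipse(cv2.convexHull(k));m=(np.array(e[0])-1.5)/4
                print(n,t,m.round(1),np.round(np.array(e[1])/4,1),plane(c,m,.118)[:2].round(4))
```

```text
wrist 120 [279.5 206.1] [27.9 29.2] [ 0.4957 -0.0397]
wrist 135 [279.5 206.2] [28.3 29.7] [ 0.4957 -0.0397]
wrist 150 [279.5 206.2] [28.7 30.2] [ 0.4957 -0.0397]
wrist 165 [279.5 206.2] [29.2 30.8] [ 0.4957 -0.0397]
wrist 180 [279.6 206.2] [29.8 31.8] [ 0.4958 -0.0397]
wrist 180 [279.6 206.2] [35.4 37.1] [ 0.4958 -0.0397]
top 60 [306.8 242.2] [8.5 8.7] [ 0.4956 -0.04  ]
top 75 [306.8 242.2] [9.3 9.5] [ 0.4957 -0.04  ]
top 90 [306.9 242.3] [10.  10.1] [ 0.4956 -0.0401]
top 105 [306.9 242.3] [10.7 10.9] [ 0.4955 -0.0401]
top 120 [307.1 243.6] [12.  14.4] [ 0.4928 -0.0407]
side 90 [262.3 250.4] [5.4 6.8] [ 0.4969 -0.0409]
side 90 [262.  250.5] [ 7.6 10.7] [ 0.4963 -0.0406]
side 105 [261.9 250.5] [ 8.  11.2] [ 0.4962 -0.0405]
side 120 [261.9 250.4] [ 8.4 11.4] [ 0.4962 -0.0405]
side 135 [261.9 250.4] [ 8.6 11.6] [ 0.4962 -0.0404]
side 150 [261.9 250.4] [ 8.9 11.9] [ 0.4962 -0.0404]
side 165 [261.8 250.4] [ 9.4 12.1] [ 0.4961 -0.0403]
side 180 [261.8 250.4] [ 9.9 12.4] [ 0.4961 -0.0403]
side 180 [261.9 250.3] [12.4 16. ] [ 0.4964 -0.0401]
```

>>> {"op": "move_arm", "data": {"series": [[0,-0.4,34,0,0,0,1],[0,0,34,0,0,0,1],[0,0,34,0,0,0,1],[0,0,24,0,0,0,1],[0,0,12,0,0,0,1],[0,0,0,0,0,0,1],[0,0,0,0,0,0,0.2],[0,0,0,0,0,0,0]], "grip_force": 50}}

```text
time_s: 4.2
eef_pos: [0.4963, -0.0416, 0.0931]
orientation: [2.07, 2.362, 0.002]
force: [-0.8, -0.1, -0.0]
width: 0.751
```

>>> {"op": "move_arm", "data": {"series": [[0,0,0,0,0,0,0],[0,0,0,0,0,0,0],[0,0,0,0,0,0,0],[0,0,0,0,0,0,0],[0,0,0,0,0,0,0],[0,0,0,0,0,0,0]]}}

```text
time_s: 4.7
eef_pos: [0.4964, -0.0422, 0.0934]
orientation: [2.071, 2.36, 0.003]
force: [0.5, -0.2, 7.0]
width: 0.324
```

>>> {"op": "move_arm", "data": {"series": [[0,0,-8,0,0,0,0],[0,0,-12,0,0,0,0],[0,0,-22,0,0,0,0],[0,0,-28,0,0,0,0],[0,0,-28,0,0,0,0],[0,0,-20,0,0,0,0],[0,0,-12,0,0,0,0],[0,0,0,0,0,0,0]]}}

```text
time_s: 5.37
eef_pos: [0.4966, -0.0425, 0.2251]
orientation: [2.07, 2.358, 0.005]
force: [1.0, -0.0, -2.8]
width: 0.326
```

>>> {"op": "move_arm", "data": {"series": [[0,0,0,0,0,0,0],[0,0,0,0,0,0,0]]}}

```text
time_s: 5.53
eef_pos: [0.4943, -0.0421, 0.2215]
orientation: [-2.071, -2.36, 0.002]
force: [-1.0, 0.3, -2.2]
width: 0.324
```

Run:
```python
from h import *
to([.541,.2545,.225]); S=cam("side");T=cam("top")
save(S,"s4.png",(160,60,460,360),2)
```

```text
t 5.53 pos [ 0.4943 -0.0421  0.2215] yawY 7.46 tilt [-0.0021  0.0003] F [-1.   0.3 -2.2] w 0.324
shift mm [288.   84.8  -3.6]
```

View pics/s4.png

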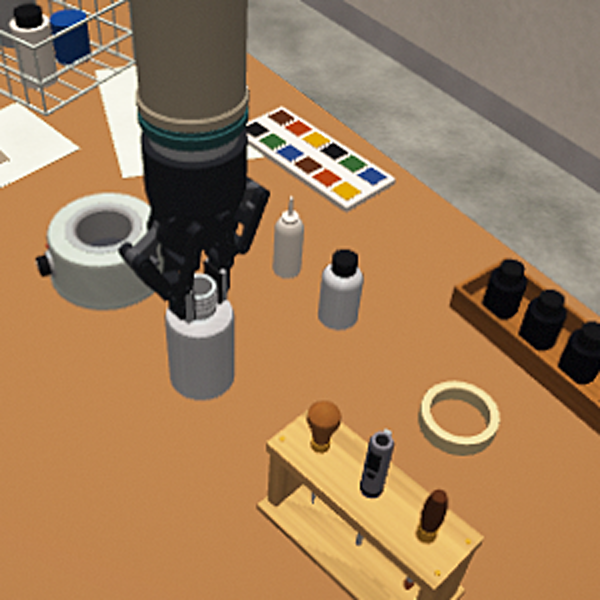

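>>> {"op": "move_arm", "data": {"series": [[18,5.4,0,0,0,0,0],[34,10,0,0,0,0,0],[40,11.8,0,0,0,0,0],[40,11.8,0,0,0,0,0],[40,11.8,0,0,0,0,0],[40,11.8,0,0,0,0,0],[34,10,0,0,0,0,0],[24,7,0,0,0,0,0]]}}

```text
time_s: 6.3
eef_pos: [0.5383, 0.2405, 0.2207]
orientation: [-2.066, -2.364, 0.001]
force: [0.9, 0.2, -3.6]
width: 0.328
```

>>> {"op": "move_arm", "data": {"series": [[16,5,0,0,0,0,0],[0,0,15,0,0,0,0],[0,0,15,0,0,0,0],[0,0,0,0,0,0,0],[0,0,0,0,0,0,0],[0,0,0,0,0,0,0]]}}

```text
time_s: 6.8
eef_pos: [0.5423, 0.2516, 0.1922]
orientation: [2.073, 2.36, -0.001]
force: [0.6, 0.3, -2.7]
width: 0.326
```

Run:
```python
from h import *
import pickle
to([.541,.2525,.1214]); C={n:cam(n) for n in("side","top","wrist")};to([.541,.2525,.1214])
pickle.dump(C,open("c5.pkl","wb"))
a=cv2.resize(C["side"]["color"][110:240,150:290],None,fx=2.8,fy=2.8,interpolation=cv2.INTER_CUBIC)
b=C["wrist"]["color"][60:424,80:480];b=cv2.resize(b,(400,364))
cv2.imwrite("pics/c5.png",np.hstack([a[:360],b[:360]])[:,:,::-1])
```

```text
t 6.8 pos [0.5423 0.2516 0.1922] yawY 7.41 tilt [-0.0003 -0.0005] F [ 0.6  0.3 -2.7] w 0.326
shift mm [ 1.1 -1.2 70.8]
t 6.95 pos [0.5427 0.252  0.1931] yawY 7.42 tilt [0.0012 0.0007] F [ 0.6 -0.2 -2.8] w 0.327
shift mm [ 0.7 -1.7 71.7]
```

View pics/c5.png

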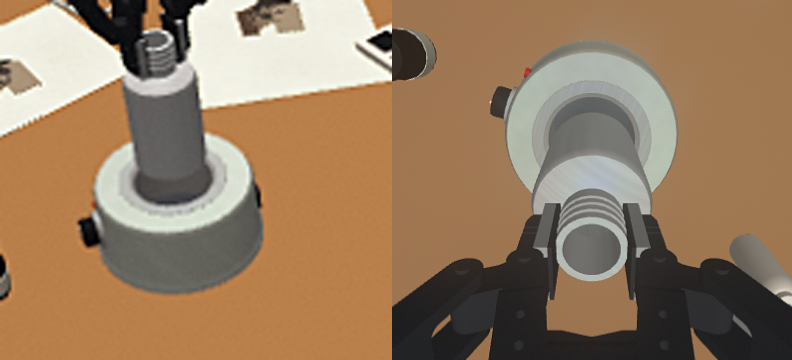

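Side view: the bottle sits over the well. Wrist view: the mouth (col ~279) and the well ring (col ~278) are aligned laterally. I'll lower it in small steps and watch the force.

>>> {"op": "move_arm", "data": {"series": [[0.5,-1.5,10,0,0,0,0],[0,0,12,0,0,0,0],[0,0,10,0,0,0,0],[0,0,6,0,0,0,0],[0,0,4,0,0,0,0],[0,0,0,0,0,0,0]]}}

```text
time_s: 7.45
eef_pos: [0.54, 0.2521, 0.1492]
orientation: [-2.072, -2.361, 0.003]
force: [-0.5, -0.3, -2.3]
width: 0.326
```

```bash
python3 -c "
from h import *
to([.541,.2525,.1214])"
```

```text
t 7.45 pos [0.54   0.2521 0.1492] yawY 7.46 tilt [-0.0016 -0.0009] F [-0.5 -0.3 -2.3] w 0.326
shift mm [ 0.3  1.1 27.8]
```

>>> {"op": "move_arm", "data": {"series": [[0,0,8,0,0,0,0],[0,0,8,0,0,0,0],[0,0,5,0,0,0,0],[0,0,3,0,0,0,0],[0,0,2,0,0,0,0],[0,0,0,0,0,0,0],[0,0,0,0,0,0,0]]}}

```text
time_s: 8.03
eef_pos: [0.5406, 0.2524, 0.1244]
orientation: [2.072, 2.361, 0.0]
force: [0.3, 0.9, -3.3]
width: 0.324
```

>>> {"op": "move_arm", "data": {"series": [[0,0,1.5,0,0,0,0],[0,0,0,0,0,0,0],[0,0,0,0,0,0,0]]}}

```text
time_s: 8.28
eef_pos: [0.5406, 0.2525, 0.1229]
orientation: [2.072, 2.361, 0.0]
force: [0.5, 0.2, -2.6]
width: 0.328
```

>>> {"op": "move_arm", "data": {"series": [[0,0,1,0,0,0,0],[0,0,1,0,0,0,0],[0,0,0,0,0,0,0],[0,0,0,0,0,0,0]]}}

```text
time_s: 8.62
eef_pos: [0.5409, 0.2526, 0.1214]
orientation: [2.072, 2.361, 0.002]
force: [-1.0, -0.3, 3.3]
width: 0.325
```

>>> {"op": "move_arm", "data": {"series": [[0,0,0,0,0,0,0.5],[0,0,0,0,0,0,0.8],[0,0,0,0,0,0,1],[0,0,0,0,0,0,1],[0,0,0,0,0,0,1],[0,0,0,0,0,0,1],[0,0,0,0,0,0,1],[0,0,0,0,0,0,1]]}}

```text
time_s: 9.28
eef_pos: [0.5405, 0.2524, 0.1208]
orientation: [-2.072, -2.361, 0.0]
force: [0.6, 0.6, 0.3]
width: 0.999
```

>>> {"op": "move_arm", "data": {"series": [[0,0,-20,0,0,0,1],[0,0,-35,0,0,0,1],[0,0,-35,0,0,0,1],[0,0,-30,0,0,0,1],[0,0,-20,0,0,0,1],[0,0,0,0,0,0,1],[0,0,0,0,0,0,1],[0,0,0,0,0,0,1]]}}

```text
time_s: 9.95
eef_pos: [0.5398, 0.2523, 0.2599]
orientation: [-2.071, -2.361, 0.002]
force: [0.1, 0.8, 0.4]
width: 1.003
```

```bash
cat >> h.py <<'E'
def mouth(c,p,r,z=.146,ts=range(60,200,15)):
    g=cv2.GaussianBlur(cv2.resize(cv2.cvtColor(c["color"],cv2.COLOR_RGB2GRAY),None,fx=4,fy=4,interpolation=cv2.INTER_CUBIC),(5,5),0);out=[]
    for t in ts:
        cs,_=cv2.findContours((g<t).astype(np.uint8),cv2.RETR_LIST,cv2.CHAIN_APPROX_NONE)
        for k in cs:
            if r[0]*4<len(k)<r[1]*4 and cv2.pointPolygonTest(k,(p[0]*4.,p[1]*4.),False)>0:
                e=cv2.fitEllipse(cv2.convexHull(k));m=(np.array(e[0])-1.5)/4
                out.append(m);print(t,m.round(1),np.round(np.array(e[1])/4,1),plane(c,m,z)[:2].round(4))
    return out
E
python3 - <<'E'
from h import *
import pickle
to([.541,.2545,.25]); C={n:cam(n) for n in("side","top","wrist")};pickle.dump(C,open("c6.pkl","wb"))
for n in C:
    p=proj(C[n],[.541,.2545,.146]);print(n,p);mouth(C[n],p,(12,160))
a=cv2.resize(C["side"]["color"][90:230,140:290],None,fx=2.6,fy=2.6,interpolation=cv2.INTER_CUBIC)
b=cv2.resize(C["wrist"]["color"][80:380,80:480],None,fx=1,fy=1)
cv2.imwrite("pics/c6.png",np.hstack([a[:300],b[:300]])[:,:,::-1])
E
```

```text
t 9.95 pos [0.5398 0.2523 0.2599] yawY 7.47 tilt [-0.0016 -0.0005] F [0.1 0.8 0.4] w 1.003
shift mm [2.  1.5 9.9]
side [207.81181964 149.85947736]
90 [207.6 149.7] [4.3 8.1] [0.5409 0.2552]
105 [207.6 149.8] [4.9 8.5] [0.5408 0.2549]
120 [207.7 149.9] [5.2 8.9] [0.5407 0.2546]
135 [207.6 150. ] [5.5 9.1] [0.5405 0.2543]
135 [207.5 149.5] [10.1 15.6] [0.541  0.2559]
150 [207.6 150.1] [6.1 9.4] [0.5404 0.2541]
150 [207.5 149.8] [ 9.1 14.6] [0.5406 0.2552]
top [166.68854068 214.44696371]
60 [166.8 214.8] [7.8 8.2] [0.5403 0.2543]
75 [166.8 214.7] [8.9 9. ] [0.5404 0.2543]
90 [166.8 214.7] [9.6 9.8] [0.5405 0.2543]
105 [166.8 214.7] [10.2 10.4] [0.5404 0.2543]
120 [166.8 214.8] [11.  11.2] [0.5403 0.2541]
135 [168.9 216.2] [14.3 16.8] [0.5373 0.2494]
wrist [282.75852591 203.26117961]
120 [282.  202.5] [27.9 29.2] [0.5404 0.2551]
135 [282.1 202.5] [28.4 29.7] [0.5404 0.255 ]
150 [282.1 202.5] [28.8 30.2] [0.5404 0.255 ]
165 [282.1 202.6] [29.4 30.8] [0.5404 0.255 ]
180 [282.  202.6] [30.2 32.2] [0.5404 0.2549]
180 [282.1 202.6] [35.3 36.9] [0.5404 0.255 ]
```

View pics/c6.png

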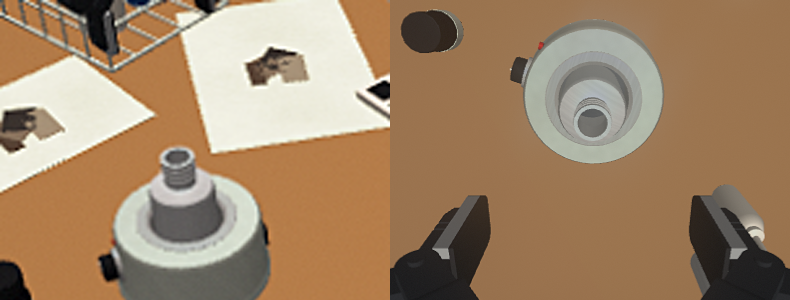

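The bottle stands in the well and all three views put its mouth at (0.5404, 0.2547) for z=0.146. Now the rack.

>>> {"op": "move_arm", "data": {"series": [[-26,-2.6,0,0,0,0,1],[-40,-4,0,0,0,0,1],[-40,-4,0,0,0,0,1],[-40,-4,0,0,0,0,1],[-40,-4,0,0,0,0,1],[-40,-4,0,0,0,0,1],[-40,-4,0,0,0,0,1],[-40,-4,0,0,0,0,1]]}}

```text
time_s: 10.77
eef_pos: [0.5492, -0.0568, 0.2599]
orientation: [-2.071, -2.36, 0.002]
force: [0.7, 0.3, -1.2]
width: 1.0
```

>>> {"op": "move_arm", "data": {"series": [[-40,-4,0,0,0,0,1],[-40,-4,0,0,0,0,1],[-40,-4,0,0,0,0,1],[-26,-2.6,0,0,0,0,1],[-12,-1.5,0,0,0,0,1],[0,0,0,0,0,0,1],[0,0,0,0,0,0,1],[0,0,0,0,0,0,1]]}}

```text
time_s: 11.43
eef_pos: [0.5547, -0.2109, 0.2601]
orientation: [-2.067, -2.363, -0.002]
force: [0.4, -0.6, -0.5]
width: 1.004
```

Run:
```python
from h import *
import pickle
to([.553,-.214,.26]); C={n:cam(n) for n in("wrist",)};pickle.dump(C,open("c7.pkl","wb"))
c=C["wrist"]
for X in([.553,-.214,.184],[.553,-.214,.112],[.543,-.155,.166]):print(proj(c,X))
S=pickle.load(open("c0.pkl","rb"))["side"]
a=cv2.resize(S["color"][255:355,280:410],None,fx=3,fy=3,interpolation=cv2.INTER_CUBIC)
b=c["color"][60:360,80:480]
cv2.imwrite("pics/c7.png",np.hstack([a,b])[:,:,::-1])
```

```text
t 11.43 pos [ 0.5547 -0.2109  0.2601] yawY 7.63 tilt [-0.001   0.0023] F [ 0.4 -0.6 -0.5] w 1.004
shift mm [-2.9 -2.1  0.1]
[277.12492328 227.18158132]
[277.66417903 197.41812823]
[273.98979551 133.61872992]
```

View pics/c7.png

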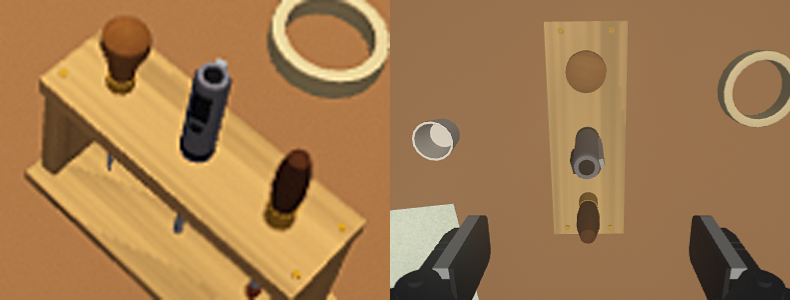

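The wrist view has the probe top's centre at (277,227), exactly as predicted from (0.553, -0.214, 0.184). Its clip points at about 45° in world, so I turn the jaws square to the clip and open them only part way.

>>> {"op": "move_arm", "data": {"series": [[-2.9,-2.1,0,0,0,7,0.6],[0,0,0,0,0,7,0.6],[0,0,0,0,0,7,0.6],[0,0,0,0,0,7,0.6],[0,0,0,0,0,7,0.6],[0,0,0,0,0,7,0.6],[0,0,0,0,0,7,0.6],[0,0,0,0,0,0,0.6]]}}

```text
time_s: 12.15
eef_pos: [0.5533, -0.2142, 0.2605]
orientation: [-2.864, -1.29, 0.0]
force: [0.2, 0.6, 0.8]
width: 0.601
```

>>> {"op": "move_arm", "data": {"series": [[0,0,0,0,0,0,0.6],[0,0,0,0,0,0,0.6],[0,0,0,0,0,0,0.6]]}}

```text
time_s: 12.4
eef_pos: [0.5529, -0.2162, 0.2608]
orientation: [-2.862, -1.294, -0.001]
force: [-0.0, -0.6, 0.1]
width: 0.598
```

Run:
```python
from h import *
import pickle
to([.553,-.214,.13]); C={n:cam(n) for n in("wrist",)};pickle.dump(C,open("c8.pkl","wb"))
c=C["wrist"]
p=proj(c,[.553,-.214,.184]);print(p);mouth(c,p,(20,200),.184,range(30,160,10))
b=c["color"][60:360,80:480]
cv2.imwrite("pics/c8.png",b[:,:,::-1])
```

```text
t 12.4 pos [ 0.5529 -0.2162  0.2608] yawY -41.36 tilt [0.0002 0.0005] F [-0.  -0.6  0.1] w 0.598
shift mm [  1.6  -1.3 130.8]
[279.10701003 219.11140525]
70 [278.4 219.7] [14.9 15.2] [ 0.5524 -0.214 ]
80 [278.5 219.7] [15.3 15.8] [ 0.5524 -0.214 ]
90 [278.5 219.7] [15.7 16.3] [ 0.5524 -0.214 ]
100 [278.5 219.6] [16.1 16.8] [ 0.5525 -0.214 ]
110 [278.5 219.7] [16.5 17.3] [ 0.5524 -0.214 ]
120 [278.5 219.7] [17. 18.] [ 0.5524 -0.2141]
130 [278.4 207.2] [32.7 54.3] [ 0.5582 -0.2074]
```

View pics/c8.png

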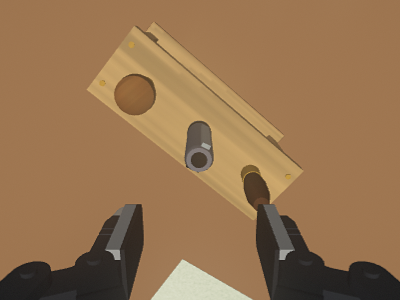

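The probe top is centred at (278,220), giving (0.5524, -0.2140), and the clip now lies off the jaw axis. I correct by 2 mm and descend.

>>> {"op": "move_arm", "data": {"series": [[1.3,-1.8,10,0,0,0,0.6],[0,0,20,0,0,0,0.6],[0,0,30,0,0,0,0.6],[0,0,30,0,0,0,0.6],[0,0,22,0,0,0,0.6],[0,0,12,0,0,0,0.6],[0,0,5,0,0,0,0.6],[0,0,0,0,0,0,0.6]]}}

```text
time_s: 13.12
eef_pos: [0.5518, -0.2146, 0.1309]
orientation: [-2.864, -1.289, 0.002]
force: [0.5, -0.7, 0.5]
width: 0.6
```

>>> {"op": "move_arm", "data": {"series": [[0,0,0,0,0,0,0.6],[0,0,0,0,0,0,0.3],[0,0,0,0,0,0,0.2],[0,0,0,0,0,0,0],[0,0,0,0,0,0,0],[0,0,0,0,0,0,0],[0,0,0,0,0,0,0],[0,0,0,0,0,0,0]], "grip_force": 40}}

```text
time_s: 13.78
eef_pos: [0.5531, -0.2151, 0.133]
orientation: [2.864, 1.289, 0.003]
force: [-1.8, -0.3, 6.4]
width: 0.225
```

```bash
python3 -c "
from h import *
to([.5524,-.214,.13])"
```

```text
t 13.78 pos [ 0.5531 -0.2151  0.133 ] yawY -41.54 tilt [ 0.0022 -0.0006] F [-1.8 -0.3  6.4] w 0.225
shift mm [ 0.4 -1.2  3. ]
```

>>> {"op": "move_arm", "data": {"series": [[0,0,-6,0,0,0,0],[0,0,-14,0,0,0,0],[0,0,-22,0,0,0,0],[0,0,-28,0,0,0,0],[0,0,-32,0,0,0,0],[0,0,-32,0,0,0,0],[0,0,-28,0,0,0,0],[0,0,-18,0,0,0,0]]}}

```text
time_s: 14.45
eef_pos: [0.5528, -0.2154, 0.3152]
orientation: [2.863, 1.288, 0.004]
force: [0.3, -0.5, -0.6]
width: 0.221
```

>>> {"op": "move_arm", "data": {"series": [[0,0,0,0,0,0,0],[0,0,0,0,0,0,0],[0,0,0,0,0,0,0],[0,0,0,0,0,0,0]]}}

```text
time_s: 14.78
eef_pos: [0.5514, -0.214, 0.3102]
orientation: [-2.863, -1.288, 0.003]
force: [-1.1, -0.2, -1.2]
width: 0.216
```

Run:
```python
from h import *
import pickle
to([.5404,.2546,.32]); C={n:cam(n) for n in("side","top","wrist")};pickle.dump(C,open("c9.pkl","wb"))
s=np.array(get_state()["eef_pos"])
for n in("side","top","wrist"):print(n,[proj(C[n],s-[0,0,h]).round(0) for h in(.0,.021,.051,.121)])
p=proj(C["side"],s-[0,0,.05]).astype(int)
a=cv2.resize(C["side"]["color"][max(p[1]-70,0):p[1]+70,p[0]-60:p[0]+60],(480,560),interpolation=cv2.INTER_CUBIC);print(p)
w=cv2.resize(C["wrist"]["color"][140:420,220:340],(240,560))
cv2.imwrite("pics/c9.png",np.hstack([a,w])[:,:,::-1])
```

```text
t 14.78 pos [ 0.5514 -0.214   0.3102] yawY -41.54 tilt [-0.0029  0.0013] F [-1.1 -0.2 -1.2] w 0.216
shift mm [ 343.4 -319.1   -9.1]
side [array([362., 227.]), array([360., 237.]), array([357., 250.]), array([350., 278.])]
top [array([410., 199.]), array([407., 201.]), array([404., 205.]), array([396., 212.])]
wrist [array([282., 279.]), array([282., 259.]), array([282., 236.]), array([281., 202.])]
[356 249]
```

View pics/c9.png

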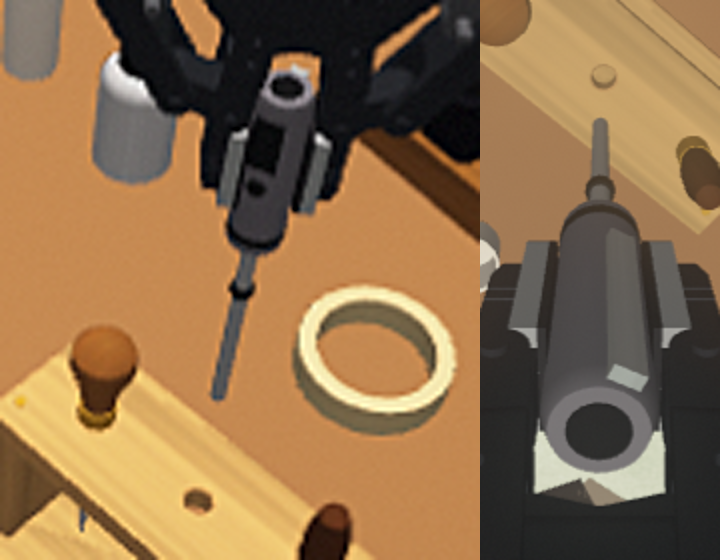

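The probe is held and upright. Side view: tip at (350.5, 278.5), ring at (356.2, 251.5). Wrist view: tip at (280,199), ring at (280,234). I triangulate both against the TCP.

Run:
```python
from h import *
import pickle
C=pickle.load(open("c9.pkl","rb"));s=get_state();M=R.from_rotvec(s["orientation"]).as_matrix();p=np.array(s["eef_pos"])
to([.5404,.2546,.32])
for n,a,w in(("tip",(350.5,278.4),(280,199)),("ring",(356.2,251.5),(280,234)),("top",(367.9,200.5),(279.7,355))):
    x,e=tri([ray(C["side"],a),ray(C["wrist"],w)]);print(n,x.round(4),np.round(e,4),"world-TCP",(x-p).round(4),"tool",(M.T@(x-p)).round(4))
```

```text
t 14.93 pos [ 0.5518 -0.2144  0.3106] yawY -41.55 tilt [-0.0022  0.0006] F [-0.1 -0.3 -1.1] w 0.222
shift mm [ 343.5 -319.6   -9.1]
tip [ 0.5525 -0.2131  0.1865] [0.0008 0.0008] world-TCP [ 0.0007  0.0013 -0.1241] tool [ 1.600e-03 -1.000e-04  1.241e-01]
ring [ 0.5513 -0.2139  0.2564] [0.0004 0.0004] world-TCP [-0.0005  0.0006 -0.0543] tool [ 0.0002 -0.0006  0.0543]
top [ 0.5517 -0.2137  0.3604] [0.0006 0.0006] world-TCP [-0.0001  0.0007  0.0498] tool [ 0.0004 -0.0007 -0.0498]
```

>>> {"op": "move_arm", "data": {"series": [[14.6,-13.6,0,0,0,0,0],[26.4,-24.6,0,0,0,0,0],[29.3,-27.3,0,0,0,0,0],[29.3,-27.3,0,0,0,0,0],[29.3,-27.3,0,0,0,0,0],[29.3,-27.3,0,0,0,0,0],[29.3,-27.3,0,0,0,0,0],[29.3,-27.3,0,0,0,0,0]]}}

```text
time_s: 15.6
eef_pos: [0.5443, 0.0834, 0.3114]
orientation: [-2.865, -1.289, 0.001]
force: [0.4, -0.5, -1.0]
width: 0.223
```

>>> {"op": "move_arm", "data": {"series": [[29.3,-27.3,0,0,0,0,0],[29.3,-27.3,0,0,0,0,0],[26.4,-24.6,0,0,0,0,0],[19,-17.7,0,0,0,0,0],[11.7,-10.9,0,0,0,0,0],[10.2,-9.5,0,0,0,0,0],[0,0,0,0,0,0,0],[0,0,0,0,0,0,0]]}}

```text
time_s: 16.27
eef_pos: [0.5407, 0.2522, 0.3116]
orientation: [2.864, 1.287, -0.001]
force: [0.9, -0.5, -0.9]
width: 0.217
```

>>> {"op": "move_arm", "data": {"series": [[0,0,0,0,0,0,0],[0,0,0,0,0,0,0],[0,0,0,0,0,0,0]]}}

```text
time_s: 16.52
eef_pos: [0.541, 0.2517, 0.3121]
orientation: [2.866, 1.285, 0.0]
force: [-1.2, -0.7, -1.4]
width: 0.217
```

Run:
```python
from h import *
import pickle
to([.540,.254,.3]); C={n:cam(n) for n in("side","top","wrist")};pickle.dump(C,open("c10.pkl","wb"));to([.540,.254,.3])
for n in C:print(n,proj(C[n],[.5404,.2548,.146]).round(1),proj(C[n],[.5404,.2548,.187]).round(1))
p=[int(v) for v in proj(C["side"],[.5404,.2548,.19])]
print(p)
a=cv2.resize(C["side"]["color"][p[1]-50:p[1]+50,p[0]-40:p[0]+40],(448,560),interpolation=cv2.INTER_CUBIC)
w=cv2.resize(C["wrist"]["color"][140:320,230:330],(311,560),interpolation=cv2.INTER_CUBIC)
cv2.imwrite("pics/c10.png",np.hstack([a,w])[:,:,::-1])
```

```text
t 16.52 pos [0.541  0.2517 0.3121] yawY -41.71 tilt [ 0.0003 -0.0002] F [-1.2 -0.7 -1.4] w 0.217
shift mm [ 1.1 -2.3 12.1]
t 16.67 pos [0.5407 0.2528 0.312 ] yawY -41.61 tilt [0.0001 0.0001] F [ 0.7 -0.  -0.3] w 0.22
shift mm [ 0.4 -1.4 12. ]
side [207.5 149.9] [205.4 135.1]
top [166.5 214.7] [162.1 210.9]
wrist [278.5 186.1] [278.4 198.8]
[205, 133]
```

View pics/c10.png

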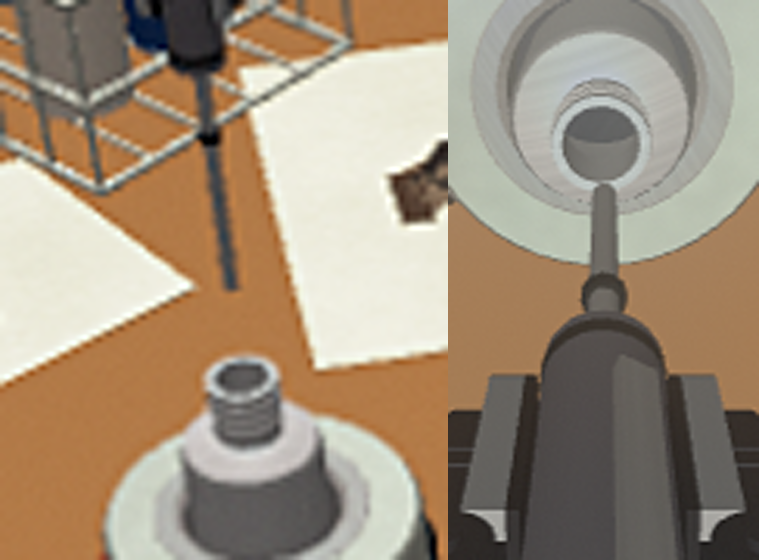

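Side view: tip at (206.2, 134.4), mouth at (208.6, 150.3). Wrist view: tip at (279.8, 199.5), mouth at (279.2, 185.7).

Run:
```python
from h import *
import pickle
C=pickle.load(open("c10.pkl","rb"));S,W=C["side"],C["wrist"]
tip=((206.25,134.4),(279.8,199.5));
ring=((165+208/5.6,83+137/5.6),(279.7,140+293/3.11))
for n,(a,w) in(("tip",tip),("ring",ring)):
    x,e=tri([ray(S,a),ray(W,w)]);print(n,x.round(4),np.round(e,4))
print("mouth side");a=mouth(S,(208,150),(12,160),ts=(105,120,135,150));print("wrist");w=mouth(W,(279,186),(50,200),ts=(120,140,160,180))
x,e=tri([ray(S,np.mean(a,0)),ray(W,np.mean(w[:3],0))]);print(x,e)
to([.540,.254,.3])
```

```text
tip [0.5417 0.2538 0.1888] [0.0006 0.0006]
ring [0.5407 0.2529 0.258 ] [0.0006 0.0006]
mouth side
105 [207.6 149.8] [4.9 8.5] [0.5408 0.255 ]
120 [207.7 149.9] [5.2 8.9] [0.5407 0.2547]
135 [207.6 150. ] [5.5 9.1] [0.5405 0.2543]
135 [207.5 149.6] [ 9.9 15.3] [0.5409 0.2558]
150 [207.7 150.1] [6.2 9.5] [0.5403 0.254 ]
150 [207.5 149.8] [ 8.9 14.5] [0.5406 0.2551]
wrist
  return _methods._mean(a, axis=axis, dtype=dtype,
  ret = ret.dtype.type(ret / rcount)
Traceback (most recent call last):
  File "h.py", line 16, in ray
    k=c["k1"];p=cv2.undistortPoints(np.array([[uv]],float),np.array(c["mtx"],float),np.array([k,0,0,0,0.]))[0,0]
                ~~~~~~~~~~~~~~~~~~~^^^^^^^^^^^^^^^^^^^^^^^^^^^^^^^^^^^^^^^^^^^^^^^^^^^^^^^^^^^^^^^^^^^^^^^^
cv2.error: OpenCV(4.12.0) /io/opencv/modules/calib3d/src/undistort.dispatch.cpp:538: error: (-215:Assertion failed) npoints >= 0 && src.isContinuous() && (depth == CV_32F || depth == CV_64F) in function 'undistortPoints'
```

>>> {"op": "move_arm", "data": {"series": [[0.3,-1.2,5,0,0,0,0],[0,0,10,0,0,0,0],[0,0,10,0,0,0,0],[0,0,5,0,0,0,0],[0,0,0,0,0,0,0],[0,0,0,0,0,0,0],[0,0,0,0,0,0,0],[0,0,0,0,0,0,0]]}}

```text
time_s: 17.33
eef_pos: [0.5402, 0.2546, 0.2822]
orientation: [2.865, 1.289, 0.001]
force: [-0.1, -0.1, -0.9]
width: 0.223
```

Run:
```python
from h import *
import pickle
to([.540,.2538,.1995]); C={n:cam(n) for n in("side","top","wrist")};pickle.dump(C,open("c11.pkl","wb"))
to([.540,.2538,.1995])
a=cv2.resize(C["side"]["color"][83:183,165:245],(448,560),interpolation=cv2.INTER_CUBIC)
w=cv2.resize(C["wrist"]["color"][130:310,230:330],(311,560),interpolation=cv2.INTER_CUBIC)
cv2.imwrite("pics/c11.png",np.hstack([a,w])[:,:,::-1])
```

```text
t 17.33 pos [0.5402 0.2546 0.2822] yawY -41.55 tilt [0.0008 0.0003] F [-0.1 -0.1 -0.9] w 0.223
shift mm [-0.8  0.3 82.7]
t 17.48 pos [0.54   0.2546 0.2822] yawY -41.54 tilt [0.0006 0.0004] F [-0.3  0.8 -0.6] w 0.221
shift mm [-0.7  0.5 82.7]
```

View pics/c11.png

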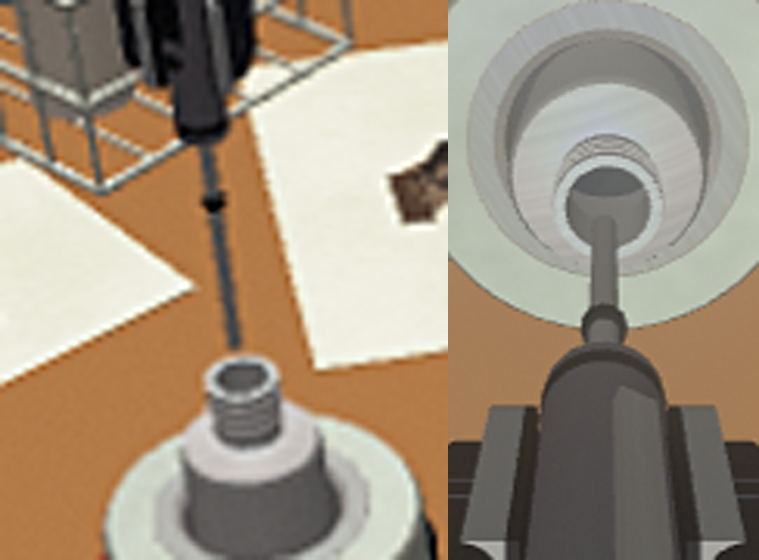

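Tip in the side view at (207.0, 145.1), and in the wrist view at (280.2, 199.8); mouth in the wrist view at (281.4, 195.3). One triangulation before going down.

Run:
```python
from h import *
import pickle
C=pickle.load(open("c11.pkl","rb"));S,W=C["side"],C["wrist"]
for n,a,w in(("tip",(165+235/5.6,83+347/5.6),(280.2,199.8)),("ring",(165+213/5.6,83+202/5.6),(230+156/3.11,130+326/3.11))):
    x,e=tri([ray(S,a),ray(W,w)]);print(n,x.round(4),np.round(e,4))
print("mouth via wrist",plane(W,(281.4,195.3),.146).round(4))
```

```text
tip [0.5409 0.2558 0.159 ] [0.0003 0.0003]
ring [0.5399 0.2549 0.2287] [0.0004 0.0004]
mouth via wrist [0.5414 0.2553 0.146 ]
```

>>> {"op": "move_arm", "data": {"series": [[0,0.3,8,0,0,0,0],[0,0,12,0,0,0,0],[0,0,15,0,0,0,0],[0,0,15,0,0,0,0],[0,0,14,0,0,0,0],[0,0,10,0,0,0,0],[0,0,6,0,0,0,0],[0,0,2.5,0,0,0,0]]}}

```text
time_s: 18.15
eef_pos: [0.5396, 0.2542, 0.1982]
orientation: [2.865, 1.289, -0.002]
force: [-0.1, 0.6, -0.6]
width: 0.222
```

>>> {"op": "move_arm", "data": {"series": [[0,0,0,0,0,0,0],[0,0,0,0,0,0,0],[0,0,0,0,0,0,0],[0,0,0,0,0,0,0],[0,0,0,0,0,0,0],[0,0,0,0,0,0,0]]}}

```text
time_s: 18.65
eef_pos: [0.5402, 0.2545, 0.1997]
orientation: [-2.865, -1.289, -0.001]
force: [-0.5, -0.2, -0.8]
width: 0.223
```

Run:
```python
from h import *
import pickle
to([.540,.2545,.1995]); C={n:cam(n) for n in("side","top","wrist")};pickle.dump(C,open("c12.pkl","wb"))
to([.540,.2545,.1995])
for n in C:print(n,proj(C[n],[.5404,.2548,.146]).round(1))
a=cv2.resize(C["side"]["color"][110:180,180:236],(448,560),interpolation=cv2.INTER_CUBIC)
w=cv2.resize(C["wrist"]["color"][150:290,240:320],(320,560),interpolation=cv2.INTER_CUBIC)
cv2.imwrite("pics/c12.png",np.hstack([a,w])[:,:,::-1])
```

```text
t 18.65 pos [0.5402 0.2545 0.1997] yawY -41.54 tilt [0.0005 0.0004] F [-0.5 -0.2 -0.8] w 0.223
shift mm [-0.1 -0.2  0.2]
t 18.8 pos [0.5401 0.2544 0.1994] yawY -41.54 tilt [0.0001 0.0001] F [ 0.4  0.5 -0.5] w 0.218
shift mm [ 0.  -0.1 -0.1]
side [207.5 149.9]
top [166.5 214.7]
wrist [281.3 234.1]
```

The picture limit is reached, so the last check is numeric: the ring's dark blob against the mouth in the wrist and side views.

Run:
```python
from h import *
import pickle
C=pickle.load(open("c12.pkl","rb"));
g={n:cv2.cvtColor(C[n]["color"],cv2.COLOR_RGB2GRAY) for n in C}
print("wrist rows 212-262, cols 262-300 step2")
for v in range(212,262,2):print(v,' '.join('%3d'%x for x in g["wrist"][v,260:304:2]))
print("side rows, cols 198-217")
for v in range(138,160):print(v,' '.join('%3d'%x for x in g["side"][v,198:218]))
```

```text
wrist rows 212-262, cols 262-300 step2
212 188 168 164 116 174 130 115 123 163 195 193 195 196 194 149 110 114 161 148 169 155 186
214 182 167 160 157 112 163 194 192 192 192 193 194 194 193 192 192 190 124 118 164 162 159
216 166 171 154 118 196 193 194 195 200 171 151 147 170 196 194 192 191 193 162 111 163 157
218 168 151 145 196 194 195 193 114 100 108 108 103 102 119 119 144 192 189 190 185 115 153
220 165 144 196 194 193 130 115 117 104 108 110 105 101 120 120 120 117 181 193 194 184 134
222 124 196 192 192 109 115 117 114 104 109 108 104 103 120 120 121 120 118 165 191 191 137
224 175 193 196 121 112 116 117 116 104 108 109 103  96 120 121 120 120 118 114 194 190 186
226 195 192 158  97 113 116 116 115 103 110 110 104  97 119 119 120 119 119 115 128 191 189
228 191 193  86  99 110 115 115 115  78  62  64  71  99 118 119 118 119 117 112 105 196 191
230 193 194  89 100 103 111 115  79  61  64  66  65  62 106 118 118 117 115 112 108 156 187
232 194 187  92  99 102 106 104  60  66  76  82  73  68  71 120 118 117 115 112 109 126 194
234 190 181  93 100 104 105 105  65  97 108 108 1
[... 2410 characters left out ...]
  99 167 184 132 124 138 137
152 135 137 134 161 204 204 156 105  95  92  82 104 144 164 197 151 121 139 138 138
153 137 136 134 120 110 176 201 161 145 155 138 156 203 175 107  91 114 139 136 133
154 137 138 136 128 115 103 104 135 169 181 159 144 110  87 111 113  94 155 168 146
155 135 135 133 151 135 110 109  98  99 104  96  92 108 114 112  97  93 185 209 190
156 135 130 138 178 166 108 103 111 127 138 123 113 107  99  95  99  96 174 212 214
157 133 141 176 212 199 137 107 102 100 100  97  98 106 110 109  96 102 165 208 211
158 143 184 212 220 208 136  97 111 117 116 117 114 111 104  97 111  99 162 208 209
159 179 210 212 218 190 123 100 106 105 101 103 103  99 113 115  98  67 155 205 209
```

```bash
python3 -c "
from station import job_done
print(job_done())"
```

```text
the job is handed in; nothing more can be done
None
```

The glue bottle is standing on the floor of the warmer's well, let go. I handed in with the thermometer still gripped and its immersion ring level with the bottle's mouth. The hand-in gave no verdict; robot time was about 19 s of the 69 s allowed.

- **Bottle:** I felt it touch the floor at the predicted height. After release, all three cameras put its mouth within about 1 mm of (0.540, 0.255).
- **Thermometer:** at the last check its ring was about 1 mm to one side of the mouth's centre in the wrist view. In the side view it was level and centred to within a pixel. The tip leaned about 1 mm over 70 mm (0.02 rad).
- **Contact:** the force readings showed no touch on the bottle, and the arm was at rest.
- **Disagreement between cameras:** early on, the three views of the well's centre differed by up to 6 mm. I aimed between them, and the bottle went in without side force.
- **Not checked:** the final picture was refused because the 12-picture limit was reached, so the last check used raw pixel values only. I made no final check that the other objects had stayed put, but I saw no sign of a touch.

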